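# Fold the stove windscreen away

### The job

Cooking is over: fold the three-panel aluminium windscreen flat, one panel at a time. First fold the end panel in against the middle panel until the two lie snug, pressed right home, while the middle panel still stands well open; then swing that pair in against the panel that is screwed to the board until all three lie snugly flat together, pressed right home. Leave it folded, let go of it, and do not disturb the cheese, bowl, jar or bottle.

Things in the scene. Friction and masses are not known exactly. Their poses are not given: they have to be found in the camera images.
- fixed_top (a point): Top edge of the fixed panel, at its middle, 140 mm above the board. Plain aluminium panel 150 mm long, screwed to the board by two low feet behind it. All three panels are upright, 8 mm thick, bottom edge 4 mm and top edge 140 mm above the board. Axes: y along the panel towards hinge 1; -x out of its inner face, onto which the others fold; z up.
- hinge1 (a point): Hinge 1, between the fixed and the middle panel: a vertical axis, point at top-edge height (z 140 mm). It lies 10 mm in front of (-x) the fixed panel's mid-plane and 78 mm along +y from its middle. Axes as fixed_top; it does not move.
- hinge2 (a point): Hinge 2, between the middle and the end panel: a vertical axis, point at top-edge height. In the middle panel's axes it lies 5 mm in front (-x) of hinge 1 and 148 mm along -y from it. Axes turn with the middle panel: y along it towards hinge 1, +x out of its inner face. It moves with the middle panel.
- middle_top (a point): Middle of the top edge of the middle panel (144 mm long, 8 mm thick), axes as hinge2: y along the panel towards hinge 1, x across it. The panel's mid-plane lies 5 mm in front (-x) of hinge 2 and 10 mm in front of hinge 1.
- end_top (a point): Middle of the top edge of the end panel (125 mm long, 8 mm thick), 66.5 mm from hinge 2. y: along the panel to its free edge; x across. Mid-plane 5 mm to the +x side of hinge 2. Folded, it lies between the other two: mid-planes of fixed, end and middle are 10 mm apart, so the pair is 18 mm and all three 28 mm thick. A finger left between two panels keeps them from closing.
- middle (a joint): Angle of the middle panel about hinge 1, rad: 0 = parallel to the fixed panel (folded, hard stop), about 1.6 = square to it; seen from above it opens clockwise. Starts 1.1 to 1.95. Stays where left; friction 0.2 N m.
- end (a joint): Angle of the end panel about hinge 2 relative to the middle panel, rad: 0 = folded against its inner face (hard stop), about 1.6 = square to it; seen from above it opens clockwise. Starts 1.0 to 1.95. Stays where left; friction 0.3 N m, stiffer than hinge 1, so merely pushing the end panel also swings the middle one.
- cheese: Bystander: loose pale slab of pressed cheese, 200 x 110 x 34 mm, origin under its centre.
- bowl: Bystander: white bowl, 116 mm across, 58 mm high, origin under its centre.
- jar: Bystander: glass jar with metal lid, 80 mm across, 100 mm high, origin under its centre.
- oil: Bystander: amber oil bottle, 64 mm across, 210 mm high, origin under its centre.
Not all that is in view belongs to the job. What is shaped like the part that bears fixed_top but pink is not meant.

How it is judged (in metres and radians):
On the way, in this order (a step that is already met when the one before it is completed fails the run):
1. the end panel is folded against the middle panel while the middle panel is still well open (value of joint end below 0.04 rad and value of joint middle above 0.6 rad), for 0.2 s.
2. the folded pair is folded against the fixed panel (value of joint each of end, middle below 0.04 rad), for 0.2 s.
At the end, for the whole second after the job is handed in: End panel within 0.04 rad of fully folded on the middle panel and the middle panel within 0.04 rad of fully folded on the fixed one (about 5 mm at the free edges), at rest and released; cheese, bowl, jar and bottle within 30 mm of where they stood (all of step 2 and velocity of joint middle between -0.05 and 0.05 rad/s and velocity of joint end between -0.05 and 0.05 rad/s and distance of each of cheese, bowl, jar, oil from where it was at the start of the episode below 0.03 m); the robot touches nothing.
It fails at once if the cheese is shoved or knocked over (distance of cheese from where it was at the start of the episode above 0.03 m or angle between cheese's own z axis and vertical above 0.4 rad).
It fails at once if the bowl is shoved or knocked over (distance of bowl from where it was at the start of the episode above 0.03 m or angle between bowl's own z axis and vertical above 0.4 rad).
It fails at once if the jar is shoved or knocked over (distance of jar from where it was at the start of the episode above 0.03 m or angle between jar's own z axis and vertical above 0.4 rad).
It fails at once if the oil is shoved or knocked over (distance of oil from where it was at the start of the episode above 0.03 m or angle between oil's own z axis and vertical above 0.4 rad).
It also fails if it takes over 62 s, if anything falls off the work surface, if the arm or the gripper's body presses on something with over 40 N, if the wrist force passes 120 N, or if a joint passes its speed limit or range.

### The arm

A 6-joint arm with a two-finger parallel gripper is mounted at the origin on the work surface. World frame = base frame: x ahead of the robot, y to its left, z up, the work surface at z = 0. Lengths are in mm, angles in rad, forces in N, time in s.
With the tool pointing down it reaches from about 300 to 775 mm from the base axis. Payload 14.6 kg.
Tool frame: the origin (TCP) lies between the finger pads; the fingertips stand 19 mm ahead of it and the grasp point (between the pads) is the TCP; z points along the fingers, y is the line along which they close (so a half turn about z gives the same grasp; the last joint's range is limited). The gripper opens to 94 mm and grips with 3 to 60 N. Pads are 16 mm wide; open, the fingers measure 119 mm over their backs; the gripper's body (75 mm by 177 mm) begins 78 mm behind the grasp point.
Start: joints at [-1.306, 0.3, 1.521, -0, 1.321, -0.067], TCP at [179.153, -519.994, 224.446] pointing down, gripper open.
Joint ranges: [-3.03, 3.03], [-0.79, 2.21], [0.23, 2.52], [-1.04, 4.18], [0, 3.07], [-2.55, 2.55]. Speed limits (rad/s): [2.22, 2.22, 2.57, 3.14, 3.14, 3.14].

### API

Orientations are given as [roll, pitch, yaw] about the fixed x, y, z axes, in that order (R = Rz(yaw) Ry(pitch) Rx(roll)).
In Python, from cell import monitor, imaging, job, find_in, trace gives the robot as it stands. The module is installed in compiled form; this text tells all that it offers.
- The arm moves only by the tool arm_command, never from a script. Its argument "steps" is a list of rows, each a list of 5 numbers: the opening, from 0 (shut) to 1 (fully open), then the shift along the tool's x, y, z in mm, then the turn about the tool's z in degrees. In form: [[gripper, dx, dy, dz, turn], ...]. A call has 1 to 20 rows; each row is the pose to reach, as a shift and turn from the pose commanded when the call began, along the tool's axes at that moment; what a row does not reach only later rows make up. A row lasts 1/8 s, in which the tool goes at most 62.5 mm and 10.7 degrees, less where a joint would pass 70% of its speed; a pose out of reach is approached as far as the arm can. A call with a gripper value outside its range is refused whole. The fingers move at their own pace and stop on an object; "force" is the grip in N (left out, the last holds). Time passes only in rows, so rows that repeat a pose let the fingers close. It gives the time, the measured TCP pose, the force, the opening and the grip force at its end, in the units of the state.
- monitor.read_state(): the state, without advancing time (a new reading comes with each control period).
- imaging.camera(name): name is "scene" or "top"; returns a dict with "img" (400x640x3 uint8, red, green, blue), "mtx" (3x3 intrinsics, pixels), "D" ([k1, k2, p1, p2, k3] as OpenCV has them; the pictures are not rectified), "view" (4x4, takes a point from world to camera coordinates). Camera axes: x right, y down, z forward; pixel columns grow to the right and rows downward; lengths in mm; the calibration is good to about 2 mm. A picture is of the moment at which its call begins. There is no depth.
- job.sign_off(): hands the job in; it is judged then, once.
Trained networks look in a picture, given as the dict that the camera call returned (one of the last four; its "shot" number tells which), for a name from the list of things; names that differ only in an ending like _2 or _b are one class to them, and where a whole thing is asked for, a point or a joint stands for the part that bears it (a point fixed in the world has none). Each returns a list of dicts, best first, with "p" (0 to 1); they miss things now and then, are a little off and sometimes report something else, mostly with a low value. They report only what shows in the picture. A call takes as long as a camera call. They do not tell look-alikes from the thing itself.
- find_in(picture, target): "rect" ([centre column, centre row, width, height] in pixels, round what is visible of it).
- trace(picture, target): "region" (400x640 bool, what is visible of it) and "rect" ([centre column, centre row, width, height] in pixels, round what is visible of it).
The state is a dict: "clock": time; "joints": joint angles; "qd": joint speeds; "effort": joint torques, N m; "eef_pos": TCP position; "eef_rot": TCP orientation; "wrist_force": force on the tool from outside, world axes, zero at the start; "moment": the same for the moment, N m; "finger_gap": finger opening in mm; "finger_force": force on a finger pad.
Only numpy, scipy, OpenCV 4.12 (cv2) and the standard library are available. Lean on these libraries where they do the work, as an engineer would, in place of code of your own. Each camera call takes 0.05 s, during which the arm holds its last target. There are 200 camera calls.

## Working session

There is one attempt and no reset: what is moved stays moved. The work goes in short steps, Python scripts to look and compute and a tool call to move; the robot and the scene stay as the last step left them, time stands still between calls to the robot, and variables do not carry over. Pictures are saved under pics/ and viewed, at most 10 in all, crops included, and the job is handed in when it is done.

Besides the shell and the picture viewer there is one more tool, called after ">>>" as name(argument=value, ...), one argument or row to a line, values as JSON. arm_command: Moves the arm, as the interface text tells. Its arguments: {"type":"object","properties":{"steps":{"type":"array","items":{"type":"array","items":{"type":"number"}}},"force":{"type":"number"}},"required":["steps"]}

```bash
mkdir -p pics; cat > h.py <<'E'
import numpy as np, cv2
from cell import monitor, imaging, job, find_in, trace
def shot(name, save=None):
    p=imaging.camera(name)
    if save: cv2.imwrite('pics/'+save, cv2.cvtColor(p['img'],cv2.COLOR_RGB2BGR))
    return p
def ray(p,u,v,z):
    "pixel -> world point on plane z"
    n=cv2.undistortPoints(np.array([[[u,v]]],float),p['mtx'],np.array(p['D'],float))[0,0]
    V=np.array(p['view']);R,t=V[:3,:3],V[:3,3]
    c=-R.T@t; d=R.T@np.array([n[0],n[1],1.]); return c+d*(z-c[2])/d[2]
def proj(p,P):
    V=np.array(p['view']);
    return cv2.projectPoints(np.array(P,float).reshape(-1,1,3),cv2.Rodrigues(V[:3,:3])[0],V[:3,3],p['mtx'],np.array(p['D'],float))[0][:,0]
E
python3 - <<'E'
from h import *
t=shot('top','t0.png'); s=shot('scene','s0.png')
for p in (t,s):
    for n in ['fixed_top','hinge1','hinge2','middle_top','end_top','cheese','bowl','jar','oil']:
        try: print(n,[(np.round(d['rect']).tolist(),round(d['p'],2)) for d in find_in(p,n)][:3])
        except Exception as e: print(n,e)
st=monitor.read_state(); print(st['eef_pos'],st['eef_rot'],st['clock'])
V=np.array(t['view']);print(-V[:3,:3].T@V[:3,3])
E
```

```text
fixed_top [([262.0, 151.0, 45.0, 35.0], 0.98), ([325.0, 146.0, 49.0, 24.0], 0.91), ([313.0, 207.0, 64.0, 54.0], 0.61)]
hinge1 [([325.0, 146.0, 43.0, 26.0], 0.82), ([377.0, 193.0, 47.0, 40.0], 0.76), ([378.0, 195.0, 42.0, 34.0], 0.72)]
hinge2 [([325.0, 146.0, 43.0, 26.0], 0.82), ([377.0, 193.0, 47.0, 40.0], 0.76), ([378.0, 195.0, 42.0, 34.0], 0.72)]
middle_top [([300.0, 210.0, 45.0, 50.0], 0.92), ([258.0, 158.0, 47.0, 36.0], 0.85), ([326.0, 146.0, 43.0, 26.0], 0.76)]
end_top [([304.0, 226.0, 41.0, 15.0], 0.69), ([263.0, 151.0, 32.0, 10.0], 0.67), ([377.0, 189.0, 36.0, 19.0], 0.56)]
cheese [([450.0, 270.0, 35.0, 59.0], 0.68), ([311.0, 208.0, 64.0, 56.0], 0.15)]
bowl [([195.0, 210.0, 29.0, 34.0], 0.85)]
jar [([199.0, 285.0, 35.0, 25.0], 0.59)]
oil [([445.0, 210.0, 26.0, 23.0], 0.91), ([312.0, 211.0, 65.0, 54.0], 0.54)]
fixed_top [([345.0, 283.0, 55.0, 43.0], 0.9), ([324.0, 211.0, 58.0, 78.0], 0.87), ([261.0, 254.0, 58.0, 45.0], 0.79)]
hinge1 [([342.0, 284.0, 58.0, 45.0], 0.92), ([264.0, 244.0, 58.0, 26.0], 0.9), ([344.0, 269.0, 54.0, 15.0], 0.89)]
hinge2 [([342.0, 284.0, 58.0, 45.0], 0.92), ([264.0, 244.0, 58.0, 26.0], 0.9), ([344.0, 269.0, 54.0, 15.0], 0.89)]
middle_top [([264.0, 244.0, 58.0, 25.0], 0.81), ([340.0, 272.0, 54.0, 18.0], 0.77), ([333.0, 203.0, 38.0, 60.0], 0.57)]
end_top [([260.0, 241.0, 43.0, 4.0], 0.65), ([408.0, 235.0, 47.0, 6.0], 0.65), ([328.0, 191.0, 36.0, 38.0], 0.58)]
cheese [([167.0, 217.0, 44.0, 59.0], 0.72)]
bowl [([441.0, 174.0, 38.0, 33.0], 0.68)]
jar [([398.0, 121.0, 25.0, 33.0], 0.56)]
oil [([183.0, 256.0, 36.0, 45.0], 0.79)]
[ 179.15877654 -519.99565635  224.45148805] [ 3.14155260e+00 -2.12806984e-05  3.31811873e-01] 1.0
[ 307.43171074   -8.58374901 1516.7770666 ]
```

View pics/t0.png

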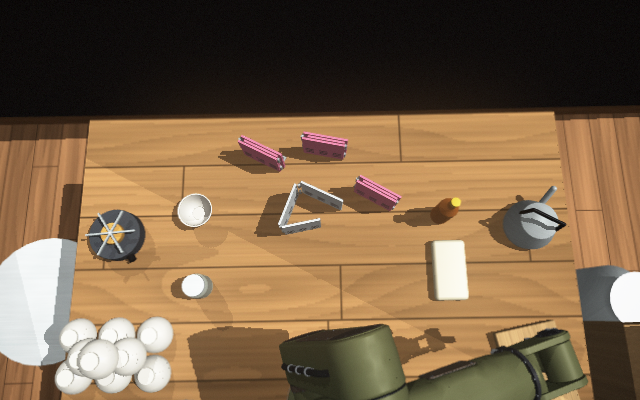

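View pics/s0.png

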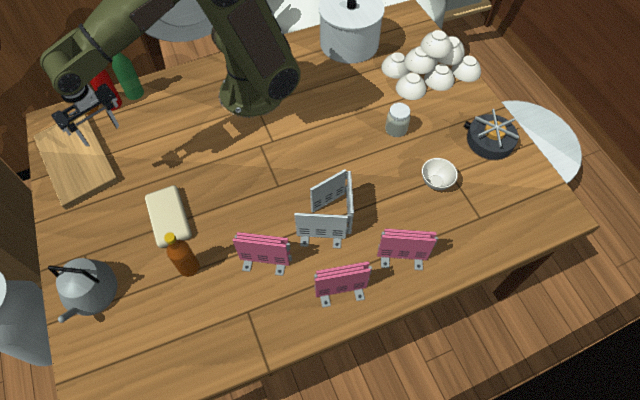

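```bash
python3 - <<'E'
import cv2,numpy as np
t=cv2.imread('pics/t0.png')[170:245,260:360]; s=cv2.imread('pics/s0.png')[165:255,285:365]
a=cv2.resize(t,(800,600),interpolation=cv2.INTER_CUBIC)
b=cv2.resize(s,(533,600),interpolation=cv2.INTER_CUBIC)
cv2.imwrite('pics/t0c.png',a);cv2.imwrite('pics/s0c.png',b)
E
```

```text
(no output)
```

View pics/t0c.png

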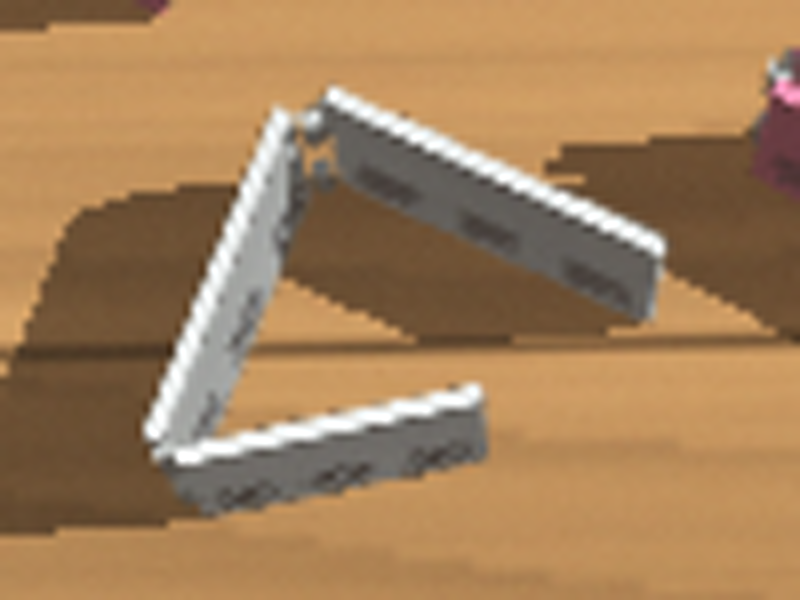

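View pics/s0c.png

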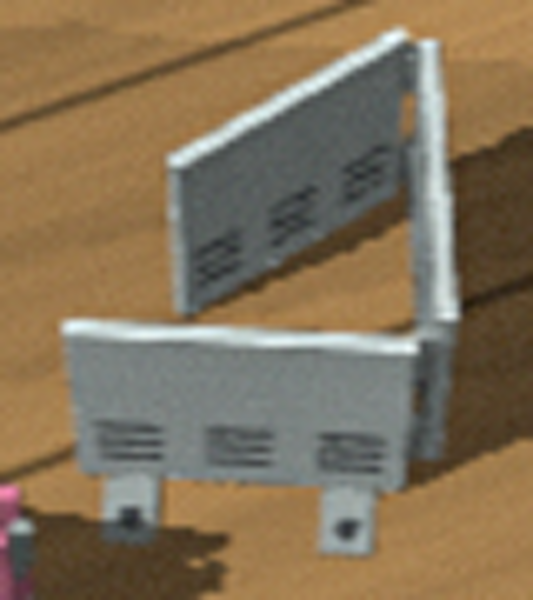

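Top view shows the windscreen: fixed panel from about (301,182) to (342,200), middle from (295,184) to (279,224), and end from (283,227) to (320,219). The scene view confirms this, with the feet behind the fixed panel at (304,243) and (337,244). The pink ones are decoys. Next I fit the model to these edges.

```bash
cat >> h.py <<'E'
def rot(a): return np.array([[np.cos(a),-np.sin(a)],[np.sin(a),np.cos(a)]])
def model(x):
    "x=[fx,fy,yaw,q1,q2] -> dict of 2D points"
    o=np.array(x[:2]);F=rot(x[2]);M=rot(x[2]-x[3]);E=rot(x[2]-x[3]-x[4])
    h1=o+F@[-10,78];h2=h1+M@[-5,-148]
    return dict(F0=o+F@[0,75],F1=o+F@[0,-75],h1=h1,h2=h2,M0=h1+M@[-10,-3],M1=h1+M@[-10,-147],
      E0=h2+E@[5,4],E1=h2+E@[5,129],F=F,M=M,E=E)
K=['F0','F1','M0','M1','E0','E1']
def pts3(x,z=140):
    m=model(x);return np.array([[*m[k],z] for k in K])
E
python3 - <<'E'
from h import *
from scipy.optimize import least_squares
t=shot('top');s=shot('scene')
T=np.array([(332,94),(660,243),(281,113),(152,435),(180,457),(480,392)])/8+[260,170]-.5
S=np.array([(417,345),(65,328),(450,316),(430,43),(405,35),(173,160)])/6.667+[285,165]-.5
G=np.array([ray(t,*q,140)[:2] for q in T]);print(G.round())
d=G[0]-G[1];c=(G[0]+G[1])/2
x0=[*c,np.arctan2(-d[0],d[1]),1.5,1.0]
f=lambda x:np.r_[(proj(t,pts3(x))-T).ravel(),(proj(s,pts3(x))-S).ravel()]
r=least_squares(f,x0,loss='soft_l1');x=r.x
print(x.round(3));print(f(x).reshape(-1,2).round(1))
for k,v in model(x).items(): print(k,v.round(2).tolist())
np.save('x.npy',x)
for n,z in [('cheese',34),('bowl',58),('jar',100),('oil',0)]:
    for q in find_in(t,n)[:1]: print(n,ray(t,*q['rect'][:2],z)[:2].round())
st=monitor.read_state();print(st['clock'],st['finger_gap'])
E
```

```text
[[692.  68.]
 [628. -63.]
 [684.  88.]
 [554. 140.]
 [545. 128.]
 [568.  10.]]
[ 6.60545e+02  3.10900e+00 -4.56000e-01  1.48900e+00  1.01200e+00]
[[-0.9 -0.6]
 [ 0.4  0. ]
 [ 0.1 -0.8]
 [-0.3  0.3]
 [-0.9 -0.4]
 [ 0.4 -0.1]
 [-0.  -0.1]
 [-0.2 -0.2]
 [-0.3  0.2]
 [-0.1 -0.9]
 [-0.1 -0.5]
 [-0.4  0.3]]
F0 [693.6, 70.43]
F1 [627.49, -64.21]
h1 [685.95, 77.53]
h2 [550.02, 136.29]
M0 [686.81, 87.94]
M1 [552.78, 140.58]
E0 [545.83, 131.44]
E1 [568.72, 8.55]
F [[0.9, 0.44], [-0.44, 0.9]]
M [[-0.37, 0.93], [-0.93, -0.37]]
E [[-0.98, 0.18], [-0.18, -0.98]]
cheese [ 409. -421.]
bowl [616. 426.]
jar [361. 395.]
oil [ 615. -421.]
1.3 94.24283175376492
```

```bash
cat >> h.py <<'E'
def rows(W,base=None):
    "W: list of (grip,x,y,z,yaw) world -> rows relative to base pose (x,y,z,yaw)"
    if base is None:
        st=monitor.read_state(); base=[*st['eef_pos'],st['eef_rot'][2]]
    b=np.array(base);R=rot(b[3]);out=[]
    for g,x,y,z,yaw in W:
        d=R.T@(np.array([x,y])-b[:2])
        a=-np.degrees((yaw-b[3]+np.pi)%(2*np.pi)-np.pi)
        out.append([g,round(d[0],1),round(-d[1],1),round(b[2]-z,1),round(a,1)])
    return out
def endpush(x,q2,c,d=112,half=8):
    m=model([*x[:4],q2]);p=m['h2']+m['E']@[5+4+half+c,d];n=-m['E'][:,0]
    return p,np.arctan2(n[1],n[0])
E
python3 - <<'E'
from h import *
x=np.load('x.npy');st=monitor.read_state();b=[*st['eef_pos'],st['eef_rot'][2]]
p,y=endpush(x,x[4],25);print(p,y)
print(rows([(0,*p,224,y),(0,*p,100,y)],b)); b=[*p,100,y]
L=[]
for q in np.linspace(x[4],0.06,15):
    pp,yy=endpush(x,q,0); L.append((0,*pp,100,yy))
print(rows(L,b))
E
```

```text
[529.23086765  18.49076462] 0.1841036247221527
[[0, np.float64(506.4), np.float64(-395.1), np.float64(0.5), np.float64(8.5)], [0, np.float64(506.4), np.float64(-395.1), np.float64(124.5), np.float64(8.5)]]
[[0, np.float64(25.0), np.float64(-0.0), np.float64(0.0), np.float64(-0.0)], [0, np.float64(32.7), np.float64(0.9), np.float64(0.0), np.float64(-3.9)], [0, np.float64(40.3), np.float64(1.3), np.float64(0.0), np.float64(-7.8)], [0, np.float64(48.1), np.float64(1.1), np.float64(0.0), np.float64(-11.7)], [0, np.float64(55.7), np.float64(0.4), np.float64(0.0), np.float64(-15.6)], [0, np.float64(63.3), np.float64(-0.7), np.float64(0.0), np.float64(-19.5)], [0, np.float64(70.9), np.float64(-2.5), np.float64(0.0), np.float64(-23.4)], [0, np.float64(78.2), np.float64(-4.7), np.float64(0.0), np.float64(-27.3)], [0, np.float64(85.4), np.float64(-7.4), np.float64(0.0), np.float64(-31.2)], [0, np.float64(92.5), np.float64(-10.6), np.float64(0.0), np.float64(-35.1)], [0, np.float64(99.2), np.float64(-14.2), np.float64(0.0), np.float64(-39.0)], [0, np.float64(105.8), np.float64(-18.4), np.float64(0.0), np.float64(-42.9)], [0, np.float64(112.0), np.float64(-22.9), np.float64(0.0), np.float64(-46.8)], [0, np.float64(117.9), np.float64(-27.9), np.float64(0.0), np.float64(-50.7)], [0, np.float64(123.4), np.float64(-33.2), np.float64(0.0), np.float64(-54.6)]]
```

>>> arm_command(
  steps=[
    [0, 50, -40, 0, 2],
    [0, 100, -80, 0, 4],
    [0, 150, -120, 0, 6],
    [0, 200, -160, 0, 8],
    [0, 250, -200, 0, 8],
    [0, 300, -240, 0, 8],
    [0, 350, -280, 0, 8.5],
    [0, 400, -320, 0, 8.5],
    [0, 450, -355, 0, 8.5],
    [0, 506, -395, 0, 8.5],
    [0, 506, -395, 0, 8.5],
    [0, 506, -395, 0, 8.5],
    [0, 506, -395, 40, 8.5],
    [0, 506, -395, 80, 8.5],
    [0, 506, -395, 124.5, 8.5],
    [0, 506, -395, 124.5, 8.5],
    [0, 506, -395, 124.5, 8.5],
  ],
)

```text
clock: 3.42
eef_pos: [529.5, 17.4, 101.9]
eef_rot: [3.141, -0.002, 0.182]
wrist_force: [0.4, -0.6, 0.6]
finger_gap: 0.6
finger_force: 0.0
```

Now push the end panel in along its arc.

>>> arm_command(
  steps=[
    [0, 12, 0, 0, 0],
    [0, 25, 0, 0, 0],
    [0, 33, 1, 0, -4],
    [0, 40, 1, 0, -8],
    [0, 48, 1, 0, -12],
    [0, 56, 0.5, 0, -15.5],
    [0, 63, -0.5, 0, -19.5],
    [0, 71, -2.5, 0, -23.5],
    [0, 78, -4.5, 0, -27.5],
    [0, 85.5, -7.5, 0, -31],
    [0, 92.5, -10.5, 0, -35],
    [0, 99, -14, 0, -39],
    [0, 106, -18.5, 0, -43],
    [0, 112, -23, 0, -47],
    [0, 118, -28, 0, -50.5],
    [0, 118, -28, 0, -50.5],
  ],
)

```text
clock: 5.42
eef_pos: [640.7, 67.6, 101.0]
eef_rot: [3.14, -0.001, 1.065]
wrist_force: [0.5, -0.6, 0.8]
finger_gap: 0.3
finger_force: 0.0
```

```bash
python3 - <<'E'
from h import *
t=shot('top');s=shot('scene')
f=lambda p,a,b,c,d:cv2.cvtColor(cv2.resize(p['img'][a:b,c:d],(400,400),interpolation=cv2.INTER_CUBIC),cv2.COLOR_RGB2BGR)
cv2.imwrite('pics/a1.png',np.hstack([f(t,160,250,260,350),f(s,160,250,285,375)]))
E
```

```text
(no output)
```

View pics/a1.png

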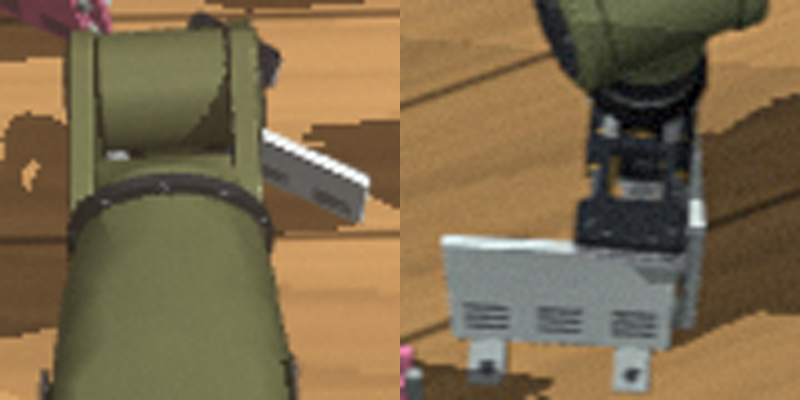

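The arm hides the pair in both views. At scene (690,215) of the crop, the middle panel seems unmoved. I'll push the rest of the way and watch the force.

```bash
python3 - <<'E'
from h import *
x=np.load('x.npy')
print(rows([(0,*endpush(x,q,c)[0],100,endpush(x,q,c)[1]) for q,c in [(.09,0),(.05,0),(.0,0),(0,-3)]]))
E
```

```text
[[0, np.float64(4.2), np.float64(0.4), np.float64(0.6), np.float64(-2.5)], [0, np.float64(8.7), np.float64(0.8), np.float64(0.6), np.float64(-4.8)], [0, np.float64(14.4), np.float64(1.0), np.float64(0.6), np.float64(-7.6)], [0, np.float64(17.4), np.float64(0.6), np.float64(0.6), np.float64(-7.6)]]
```

>>> arm_command(
  steps=[
    [0, 4.5, 0.5, 0.5, -2.5],
    [0, 8.5, 1, 0.5, -5],
    [0, 11.5, 1, 0.5, -6.5],
    [0, 14.5, 1, 0.5, -7.5],
    [0, 14.5, 1, 0.5, -7.5],
  ],
)

```text
clock: 6.15
eef_pos: [647.8, 79.6, 99.6]
eef_rot: [3.141, -0.0, 1.195]
wrist_force: [-1.4, -1.1, 1.2]
finger_gap: 0.3
finger_force: 1.0
```

>>> arm_command(
  steps=[
    [0, -10, 0, 0, 0],
    [0, -25, 0, 0, 0],
    [0, -25, 0, -45, 0],
    [0, -25, 0, -95, 0],
    [0.8, -60, 0, -105, 10],
    [0.8, -110, 0, -105, 20],
    [0.8, -160, 0, -105, 30],
    [0.8, -210, 0, -105, 40],
    [0.8, -260, 0, -105, 50],
    [0.8, -300, 0, -105, 60],
    [0.8, -300, 0, -105, 70],
    [0.8, -300, 0, -105, 80],
    [0.8, -300, 0, -105, 89],
  ],
)

```text
clock: 7.78
eef_pos: [537.1, -200.3, 204.4]
eef_rot: [-3.141, 0.0, -0.364]
wrist_force: [0.4, -0.7, 0.5]
finger_gap: 74.8
finger_force: 0.0
```

```bash
python3 - <<'E'
from h import *
t=shot('top');s=shot('scene')
f=lambda p,a,b,c,d:cv2.cvtColor(cv2.resize(p['img'][a:b,c:d],(400,400),interpolation=cv2.INTER_CUBIC),cv2.COLOR_RGB2BGR)
cv2.imwrite('pics/a2.png',np.hstack([f(t,165,235,265,335),f(s,170,250,290,370)]))
st=monitor.read_state();print(st['eef_pos'],st['eef_rot'],st['clock'])
E
```

```text
[ 537.18531269 -200.10999229  204.40307748] [-3.14145967e+00  7.69900426e-05 -3.60383853e-01] 7.875
```

View pics/a2.png

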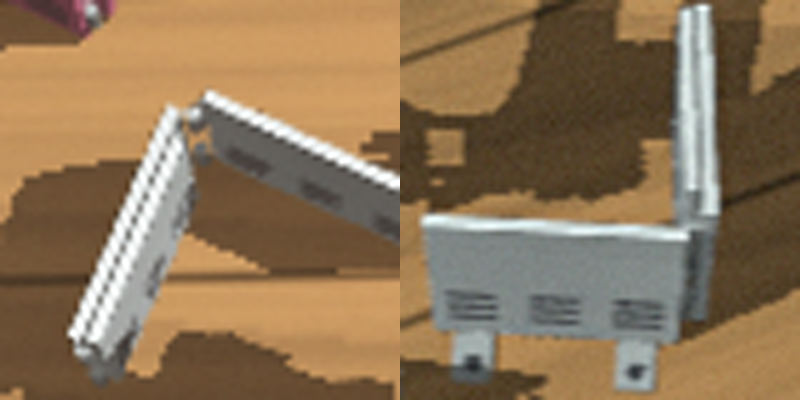

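The top crop shows the end panel nearly flush against the middle one, with hinge 2 end at (85,345) and hinge 1 end at (185,115). The middle panel is still open at about 1.49 rad. Next I straddle the pair and squeeze it home.

```bash
python3 - <<'E'
from h import *
x=np.load('x.npy')
m=model([*x[:4],0]);g=m['h2']+m['M']@[0,95];a=x[2]-x[3]+np.pi/2
print(g,a)
print(rows([(.7,*g,204,a),(.7,*g,108,a)]))
# arc about h1 from gripped pose
L=[]
for q in np.linspace(x[3],0.5,11)[1:]:
    mm=model([*x[:3],q,0]);L.append((0,*(mm['h2']+mm['M']@[0,95]),108,x[2]-q+np.pi/2))
for r in rows(L,[*g,108,a]): print([float(v) for v in r])
E
```

```text
[638.44306971 101.55975124] -0.37422128072454663
[[0.7, np.float64(-11.6), np.float64(-318.0), np.float64(0.4), np.float64(0.8)], [0.7, np.float64(-11.6), np.float64(-318.0), np.float64(96.4), np.float64(0.8)]]
[0.0, -0.2, 5.3, 0.0, -5.7]
[0.0, 0.1, 10.5, 0.0, -11.3]
[0.0, 0.9, 15.7, 0.0, -17.0]
[0.0, 2.2, 20.8, 0.0, -22.7]
[0.0, 4.0, 25.7, 0.0, -28.3]
[0.0, 6.3, 30.5, 0.0, -34.0]
[0.0, 9.0, 35.0, 0.0, -39.6]
[0.0, 12.2, 39.2, 0.0, -45.3]
[0.0, 15.7, 43.0, 0.0, -51.0]
[0.0, 19.7, 46.5, 0.0, -56.6]
```

>>> arm_command(
  steps=[
    [0.7, -5, -50, 0, 1],
    [0.7, -10, -100, 0, 1],
    [0.7, -16, -155, 0, 1],
    [0.7, -22, -210, 0, 1],
    [0.7, -28, -265, 0, 1],
    [0.7, -36.5, -318, 0, 1],
    [0.7, -36.5, -318, 0, 1],
    [0.7, -36.5, -318, 0, 1],
    [0.7, -36.5, -318, 40, 1],
    [0.7, -36.5, -318, 90, 1],
    [0.7, -36.5, -318, 96, 1],
    [0, -36.5, -318, 96, 1],
    [0, -36.5, -318, 96, 1],
    [0, -36.5, -318, 96, 1],
    [0, -36.5, -318, 96, 1],
    [0, -36.5, -318, 96, 1],
    [0, -36.5, -318, 96, 1],
    [0, -36.5, -318, 96, 1],
  ],
  force=20,
)

```text
clock: 10.12
eef_pos: [615.0, 111.4, 108.7]
eef_rot: [-3.141, -0.0, -0.375]
wrist_force: [-1.8, 4.5, 2.8]
finger_gap: 18.3
finger_force: 20.0
```

```bash
python3 - <<'E'
from h import *
x=np.load('x.npy');st=monitor.read_state();print(st['eef_pos'],st['eef_rot'],st['finger_gap'],st['wrist_force'])
p=st['eef_pos'][:2];h1=model(x)['h1'];v=p-h1;r=np.hypot(*v)
# tcp in the pair's frame is h1+M@[-5,-r']; angle of v
rr=np.sqrt(r*r-25); q=lambda v:x[2]-(np.arctan2(v[1],v[0])-np.arctan2(-rr,-5))
print(r,q(v))
b=[*st['eef_pos'],st['eef_rot'][2]];L=[]
for d in np.linspace(0,1.0,13)[1:]:
    L.append((0,*(h1+rot(d)@v),b[2],b[3]+d))
for w in rows(L,b): print([float(k) for k in w])
E
```

```text
[614.97220922 111.37460437 108.71219122] [-3.14122782e+00 -1.78389918e-04 -3.74668043e-01] 18.271340656989402 [-1.82081903  4.54529951  2.79302371]
78.63082852031607 -4.787521372620058
[0.0, -0.2, 6.5, 0.0, -4.8]
[0.0, 0.2, 13.1, 0.0, -9.5]
[0.0, 1.1, 19.6, 0.0, -14.3]
[0.0, 2.5, 26.0, 0.0, -19.1]
[0.0, 4.5, 32.2, 0.0, -23.9]
[0.0, 7.0, 38.3, 0.0, -28.6]
[0.0, 9.9, 44.1, 0.0, -33.4]
[0.0, 13.4, 49.7, 0.0, -38.2]
[0.0, 17.3, 54.9, 0.0, -43.0]
[0.0, 21.6, 59.9, 0.0, -47.7]
[0.0, 26.3, 64.4, 0.0, -52.5]
[0.0, 31.4, 68.5, 0.0, -57.3]
```

Gap 18.3 mm: the pair is snug. Swing it about hinge 1 while gripped.

>>> arm_command(
  steps=[
    [0, 0, 6.5, 0, -5],
    [0, 0, 13, 0, -9.5],
    [0, 1, 19.5, 0, -14.5],
    [0, 2.5, 26, 0, -19],
    [0, 4.5, 32, 0, -24],
    [0, 7, 38.5, 0, -28.5],
    [0, 10, 44, 0, -33.5],
    [0, 13.5, 49.5, 0, -38],
    [0, 17.5, 55, 0, -43],
    [0, 21.5, 60, 0, -47.5],
    [0, 26.5, 64.5, 0, -52.5],
    [0, 31.5, 68.5, 0, -57.5],
    [0, 31.5, 68.5, 0, -57.5],
    [0, 31.5, 68.5, 0, -57.5],
    [0.4, 31.5, 68.5, 0, -57.5],
    [0.4, 31.5, 68.5, 0, -57.5],
    [0.4, 31.5, 68.5, -50, -57.5],
    [0.4, 31.5, 68.5, -95, -57.5],
    [0.4, 31.5, 68.5, -95, -57.5],
  ],
)

```text
clock: 12.5
eef_pos: [620.1, 36.0, 207.0]
eef_rot: [3.138, -0.005, 0.628]
wrist_force: [0.8, 0.4, -0.5]
finger_gap: 37.4
finger_force: 0.0
```

```bash
python3 - <<'E'
from h import *
x=np.load('x.npy');st=monitor.read_state();print(st['eef_pos'],st['eef_rot'],st['joints'].round(2) if hasattr(st['joints'],'round') else st['joints'])
b=[*st['eef_pos'],st['eef_rot'][2]]
# push on outer face of middle: half 8 with tool x along normal? keep tool y along normal: half 13
def mp(q,c,d=110,half=13):
    m=model([*x[:3],q,0]);p=m['h1']+m['M']@[-14-half-c,-d];return p,x[2]-q+np.pi/2
for q,c in [(.5,25),(.5,5)]:
    p,a=mp(q,c);print(p,[float(k) for w in rows([(0,*p,b[2],a)],b) for k in w])
p,a=mp(.5,25);b=[*p,108,a]
for q in np.linspace(.5,0,9):
    p,a=mp(q,0); print([float(k) for w in rows([(0,*p,108,a)],b) for k in w])
s=shot('scene');f=lambda p,a,b,c,d:cv2.cvtColor(cv2.resize(p['img'][a:b,c:d],(500,500),interpolation=cv2.INTER_CUBIC),cv2.COLOR_RGB2BGR)
cv2.imwrite('pics/a3.png',f(s,170,250,290,370))
E
```

```text
[620.14405     35.99283391 207.03745464] [ 3.13827226 -0.00464628  0.62818481] [-0.    0.47  1.33  0.    1.34  0.94]
[566.08694633  56.61556752] [0.0, -31.6, -48.5, 0.0, 0.8]
[577.61561538  40.27268558] [0.0, -31.9, -28.5, 0.0, 0.8]
[0.0, -0.0, 25.0, 0.0, -0.0]
[0.0, -1.5, 31.9, 0.0, -3.6]
[0.0, -2.5, 38.9, 0.0, -7.2]
[0.0, -3.1, 46.0, 0.0, -10.7]
[0.0, -3.3, 53.1, 0.0, -14.3]
[0.0, -3.0, 60.1, 0.0, -17.9]
[0.0, -2.2, 67.2, 0.0, -21.5]
[0.0, -1.1, 74.1, 0.0, -25.1]
[0.0, 0.5, 81.0, 0.0, -28.6]
```

View pics/a3.png

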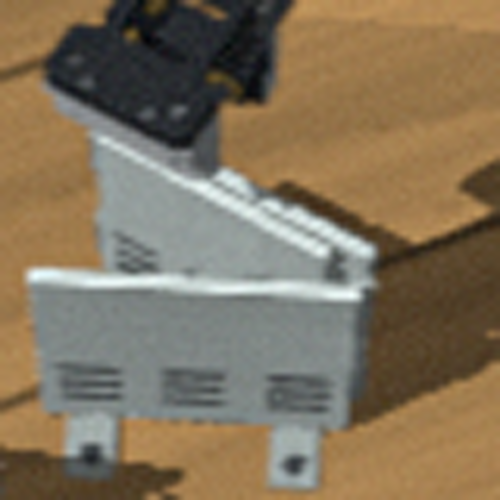

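The scene crop shows the pair snug together, standing about 0.5 rad open from the fixed panel with the gripper above it. Now I go round to the outer face.

>>> arm_command(
  steps=[
    [0, -16, -24, 0, 1],
    [0, -31.5, -50, 0, 1],
    [0, -31.5, -50, 0, 1],
    [0, -31.5, -50, 0, 1],
    [0, -31.5, -50, 50, 1],
    [0, -31.5, -50, 99, 1],
    [0, -31.5, -50, 99, 1],
  ],
)

```text
clock: 13.42
eef_pos: [562.9, 57.3, 101.0]
eef_rot: [-3.138, 0.006, 0.611]
wrist_force: [0.3, 0.1, 0.6]
finger_gap: 0.4
finger_force: 0.0
```

>>> arm_command(
  steps=[
    [0, 0, 12, 0, 0],
    [0, 0, 25, 0, 0],
    [0, -1.5, 32, 0, -3.5],
    [0, -2.5, 39, 0, -7],
    [0, -3, 46, 0, -10.5],
    [0, -3, 53, 0, -14.5],
    [0, -3, 60, 0, -18],
    [0, -2, 67, 0, -21.5],
    [0, -1, 74, 0, -25],
    [0, 0, 78, 0, -27],
    [0, 0.5, 81, 0, -28.5],
    [0, 0.5, 81, 0, -28.5],
  ],
)

```text
clock: 14.92
eef_pos: [611.7, -8.9, 105.1]
eef_rot: [3.14, -0.0, 1.108]
wrist_force: [0.5, 0.4, 0.2]
finger_gap: 0.6
finger_force: 0.0
```

```bash
python3 - <<'E'
from h import *
x=np.load('x.npy');F=rot(x[2]);p=x[:2]+F@[-10,-25]
print(p,[[float(k) for k in w] for w in rows([(0.75,*p,205,x[2]+np.pi/2),(0.75,*p,108,x[2]+np.pi/2)])])
E
```

```text
[640.5496239  -14.92389828] [[0.75, 7.5, 28.5, -99.9, -0.4], [0.75, 7.5, 28.5, -2.9, -0.4]]
```

>>> arm_command(
  steps=[
    [0, 0, -12, 0, 0],
    [0, 0, -12, -50, 0],
    [0, 0, -12, -100, 0],
    [0.75, 3, 5, -100, 0],
    [0.75, 7.5, 28.5, -100, 0],
    [0.75, 7.5, 28.5, -100, 0],
    [0.75, 7.5, 28.5, -100, 0],
    [0.75, 7.5, 28.5, -50, 0],
    [0.75, 7.5, 28.5, -3, 0],
    [0.75, 7.5, 28.5, -3, 0],
    [0, 7.5, 28.5, -3, 0],
    [0, 7.5, 28.5, -3, 0],
    [0, 7.5, 28.5, -3, 0],
    [0, 7.5, 28.5, -3, 0],
    [0, 7.5, 28.5, -3, 0],
    [0, 7.5, 28.5, -3, 0],
    [0, 7.5, 28.5, -3, 0],
  ],
  force=25,
)

```text
clock: 17.05
eef_pos: [641.7, -15.2, 107.9]
eef_rot: [3.137, -0.001, 1.108]
wrist_force: [17.5, -5.2, -5.1]
finger_gap: 28.1
finger_force: 25.0
```

Gap 28.1 mm: all three panels are home. I hold briefly, release, lift clear and look.

>>> arm_command(
  steps=[
    [0, 0, 0, 0, 0],
    [0, 0, 0, 0, 0],
    [0.7, 0, 0, 0, 0],
    [0.7, 0, 0, 0, 0],
    [0.7, 0, 0, 0, 0],
    [0.7, 0, 0, -50, 0],
    [0.7, 0, 0, -110, 0],
    [0.7, -40, -20, -110, 0],
    [0.7, -90, -50, -110, 0],
    [0.7, -140, -80, -110, 0],
    [0.7, -190, -110, -110, 0],
    [0.7, -240, -120, -110, 0],
    [0.7, -240, -120, -110, 0],
    [0.7, -240, -120, -110, 0],
  ],
)

```text
clock: 18.8
eef_pos: [425.8, -175.4, 217.6]
eef_rot: [3.141, -0.0, 1.108]
wrist_force: [0.4, 0.3, 0.2]
finger_gap: 66.0
finger_force: 0.0
```

```bash
python3 - <<'E'
from h import *
t=shot('top');s=shot('scene')
f=lambda p,a,b,c,d:cv2.cvtColor(cv2.resize(p['img'][a:b,c:d],(400,400),interpolation=cv2.INTER_CUBIC),cv2.COLOR_RGB2BGR)
cv2.imwrite('pics/a4.png',np.hstack([f(t,165,235,285,355),f(s,170,250,290,370)]))
for n,z in [('cheese',34),('bowl',58),('jar',100),('oil',0)]:
    for q in find_in(t,n)[:1]: print(n,ray(t,*q['rect'][:2],z)[:2].round())
print(monitor.read_state()['eef_pos'])
E
```

```text
cheese [ 410. -414.]
bowl [620. 420.]
oil [ 609. -424.]
[ 425.89684158 -175.07967667  217.28081739]
```

View pics/a4.png

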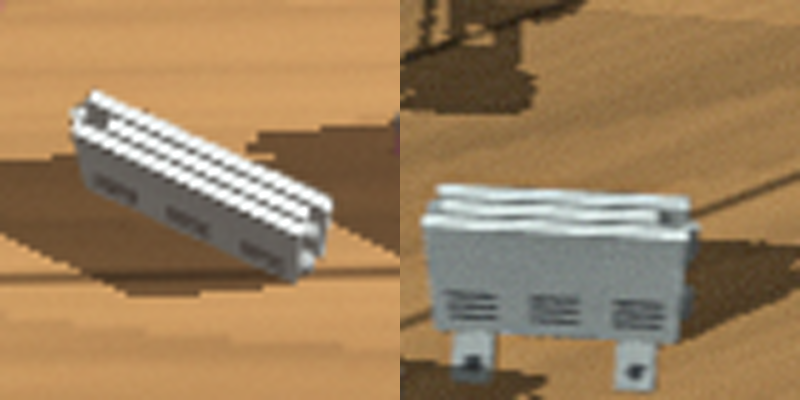

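Both views show all three panels parallel and flush, with the stack running from (85,110) to (320,215) in the top crop. The gripper is clear, and the cheese, bowl and oil are where they stood. The jar was not detected this time, but the arm never went near it.

```bash
python3 -c "
from cell import job;print(job.sign_off())"
```

```text
the job is handed in; nothing more can be done
None
```

I folded the windscreen flat in order and handed the job in. The end panel was pressed home on the middle one at about 1.49 rad open (18.3 mm pair), then the pair on the fixed panel (28.1 mm stack), and the gripper is released and clear. The cheese, bowl and bottle measured within about 8 mm of where they stood; the jar wasn't detected in the last picture, but the arm never went near it, and the sign-off gave no verdict.

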